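Rack the drawn spool, then draw the last valve spool to its ring groove and hold it

TASK

We are stripping this control valve. Lay the loose spool gently down into the middle notches of the wooden rack beside the first one, its eye pointing the same way, and let go of it; then draw the last spool straight out along its tilted bore, without forcing it sideways, until its ring groove stands about 15 mm clear of the block's face, and stop with it held there in the gripper so that I can fit the ring. Do not pull it out of the bore, and leave the first spool and the other things on the counter alone.

Things in the scene. Friction and masses are not known exactly. Their poses are not given: they have to be found in the camera images.
- spool_rack: Plywood rack fixed on the counter, 126 (x) by 205 mm (y). Origin: centre of its underside. On a 10 mm base board stand two boards, 8 mm thick, at x = -45 and +45, 46 mm high, each with three 45-degree V notches, 40 mm wide at the mouth, at y = +66, 0, -66. Spools lie in a pair of notches along the rack's x. The first lies at y = +66, eye towards the rack's +x; the other pairs are empty.
- middle_notch (a point): Where the second spool's origin belongs: on the axis of the rack's middle notches, 39 mm above the counter, at x = +17, y = 0 of the rack, axes as the rack's; both lands then rest on the notched boards, eye towards +x. Between the boards are 82 mm for the fingers: 58 mm from this point to the tail side, 24 mm to the eye side.
- valve_block: Grey control valve body, 64 x 150 x 125 mm, tilted on a fixed steel stand. Three bores in a row open in its upper face; the last spool sits in an end one. Origin: mouth of that bore, about 151 mm up; z points out along the bore (20 degrees off vertical, leaning to the front, roughly to the robot), y (level) along the row: empty bores at y = +45, +90. Bore 19.8 wide, 100 mm deep.
- spool_1: First spool, lies in the rack. All three are alike: steel, 147 mm long, about 260 g; stepped round rod with a flat eye at one end. Origin on the axis; x along it, tail end at -75, eye end at +72; z square to the eye's flats. 18 mm lands at x -75..-45 and -24..+37, 13 mm waist between; ring groove 4 mm wide at x = -5; eye tang 10 mm thick (z), 18 to 22 wide, x 37..72. Balances at x = -3.
- spool_2: Second spool, like the first (same axes and sizes), lying loose and flat on the counter in front of the robot between rack and valve; axis 9 mm above the counter, the eye's flats about level.
- spool_2_eye (a point): Centre of the second spool's eye hole, at x = +61 mm of the spool.
- spool_3: Last spool, like the first (same axes and sizes), fully down in its bore: origin 25 mm below the mouth, its x along the block's +z, its z (square to the eye's flats) along the block's y. 47 mm stand out: 12 mm of round land, then the eye tang. It is loose, with about 1 mm play all round, and slides back down by its own weight if let go. Screw heads on the block's face are up to 4 mm high.
- spool_3_groove (a point): Middle of the last spool's ring groove, on its axis at x = -5 mm; at the start hidden 30 mm down the bore.
- bearing_a: Grey ball bearing 52 x 15 mm lying on the counter, a bystander. Origin: centre of its underside.
- spark_plug_a: Spark plug, 63 mm long, lying on the counter, a bystander. Origin: under its middle.
- bearing_b: Rusty ball bearing 40 x 12 mm lying on the counter, a bystander. Origin: centre of its underside.
- relay_a: Black cube relay, 28 x 28 x 37 mm, blades up, a bystander. Origin: centre of its underside.
- screwdriver_red: Screwdriver, 204 mm long, lying on the counter, a bystander. Origin: under its middle.

How it is judged (in metres and radians):
On the way, in this order (a step that is already met when the one before it is completed fails the run):
1. the second spool is lowered by the gripper into the middle notches (eye the same way as the first), still held (x of spool_2 in the frame of spool_rack between 0.007 and 0.027 m and y of spool_2 in the frame of spool_rack between -0.006 and 0.006 m and z of spool_2 in the frame of spool_rack between 0.034 and 0.044 m and x of spool_2_eye in the frame of spool_rack between 0.066 and 0.09 m and y of spool_2_eye in the frame of spool_rack between -0.008 and 0.008 m and z of spool_2_eye in the frame of spool_rack between 0.033 and 0.046 m and contact force between the fingers and spool_2 above 0.5 N), for 0.1 s.
2. the second spool is let go and lies still in the middle notches (x of spool_2 in the frame of spool_rack between 0.007 and 0.027 m and y of spool_2 in the frame of spool_rack between -0.006 and 0.006 m and z of spool_2 in the frame of spool_rack between 0.034 and 0.044 m and x of spool_2_eye in the frame of spool_rack between 0.066 and 0.09 m and y of spool_2_eye in the frame of spool_rack between -0.008 and 0.008 m and z of spool_2_eye in the frame of spool_rack between 0.033 and 0.046 m and contact force between the fingers and spool_2 below 0.1 N and linear speed of spool_2 below 0.03 m/s), for 0.3 s.
3. the last spool is drawn out in the gripper until its ring groove stands clear of the block's face (z of spool_3_groove in the frame of valve_block between 0.008 and 0.022 m and angle between the x axis of spool_3 and the z axis of valve_block, either way round below 0.06 rad and x of spool_3 in the frame of valve_block between -0.004 and 0.004 m and y of spool_3 in the frame of valve_block between -0.004 and 0.004 m and contact force between the fingers and spool_3 above 3 N), for 0.2 s.
At the end, for the whole second after the job is handed in: Spool 2 lies let go in the middle notches, eye to rack +x, origin within 10 mm lengthways, 6 sideways, 5 in height. Spool 3 is held still by the fingers (over 3 N) in its bore, groove 8 to 22 mm outside the face, in line within 0.06 rad and 4 mm, under 25 N on the bore (all of step 3 and x of spool_2 in the frame of spool_rack between 0.007 and 0.027 m and y of spool_2 in the frame of spool_rack between -0.006 and 0.006 m and z of spool_2 in the frame of spool_rack between 0.034 and 0.044 m and x of spool_2_eye in the frame of spool_rack between 0.066 and 0.09 m and y of spool_2_eye in the frame of spool_rack between -0.008 and 0.008 m and z of spool_2_eye in the frame of spool_rack between 0.033 and 0.046 m and contact force between the fingers and spool_2 below 0.1 N and linear speed of spool_3 below 0.02 m/s and contact force between spool_3 and valve_block below 25 N); the arm keeps its last pose, push and grip.
It fails at once if the last spool is dragged askew: more than 30 N between it and the valve block once it is more than 8 mm out of its seat (z of spool_3_groove in the frame of valve_block above -0.022 m and contact force between spool_3 and valve_block above 30 N).
It fails at once if the last spool is knocked or forced: more than 150 N between it and the valve block (contact force between spool_3 and valve_block above 150 N).
It fails at once if the last spool is drawn (almost) out of its bore: ring groove more than 55 mm outside the face (z of spool_3_groove in the frame of valve_block above 0.055 m).
It fails at once if the first spool is displaced by more than 10 mm (distance of spool_1 from where it was at the start of the episode above 0.01 m).
It fails at once if a bystander is displaced by more than 20 mm (distance of any of bearing_a, spark_plug_a, bearing_b, relay_a, screwdriver_red from where it was at the start of the episode above 0.02 m).
It also fails if it takes over 54 s, if anything falls off the work surface, if the arm or the gripper's body presses on something with over 40 N, if the wrist force passes 120 N, or if a joint passes its speed limit or range.

ROBOT

A 6-joint arm with a two-finger parallel gripper is mounted at the origin on a cart in front of the work surface, level with it; the furniture and walls round the work are solid. World frame = base frame: x ahead of the robot, y to its left, z up, the work surface at z = 0. Lengths are in mm, angles in rad, forces in N, time in s.
With the tool pointing down it reaches from about 350 to 975 mm from the base axis. Payload 4.9 kg.
Tool frame: the origin (TCP) lies midway between the tips of the shut fingers; the grasp point (between the pads) lies 19 mm behind it (manip.hold_point_z is the distance from the TCP to the grasp point, in mm); z points along the fingers, y is the line along which they close (so a half turn about z gives the same grasp; the last joint's range is limited). The gripper opens to 85 mm and grips with 20 to 120 N. Pads are 22 mm wide; open, the fingers measure 114 mm over their backs; the gripper's body (76 mm by 85 mm) begins 54 mm behind the grasp point. The pads swing forward as they close: fully open they stand 13 mm farther back than shut.
Start: joints at [-0.119, 0.053, 1.613, -0, 1.476, -0.119], TCP at [624.981, 0.003, 231.304] pointing down, gripper open.
Joint ranges: [-3.01, 3.01], [-1.01, 2.22], [0.06, 2.58], [-1.02, 4.17], [0.09, 2.62], [-3.14, 3.14]. Speed limits (rad/s): [2.57, 2.57, 3.14, 3.14, 3.14, 3.14].

INTERFACE

Orientations are given as a unit quaternion [x, y, z, w].
In Python, from bench import manip, eyes gives the robot as it stands.
- The arm moves only by the tool send_rows, never from a script. Its argument "moves" is a list of rows, each a list of 3 entries, a list of its own where there are three numbers: the shift along the world's x, y, z in units of 25 mm (1.0 is 25 mm), then the turn, a rotation vector about the world's x, y, z in units of 6 degrees (1.0 is 6 degrees), then the opening, from -1 (shut) to 1 (fully open). A call has 1 to 12 rows; each row shifts and turns the commanded pose from where the row before left it; what a row does not reach is not made up. A row lasts 1/12 s, in which the tool goes at most 41.7 mm and 7.16 degrees, less where a joint would pass 70% of its speed; a pose out of reach is approached as far as the arm can. A call is refused whole if a number of a shift passes 1 or a number of a turn 1, either way. A call with a gripper value outside its range is refused whole. The fingers move at their own pace and stop on an object; "grip_force" is the grip in N (left out, the last holds). Time passes only in rows, so rows that do not move let the fingers close. It gives the time, the measured TCP pose, the force, the opening and the grip force at its end, in the units of the state.
- manip.get_obs(): the state, without advancing time (a new reading comes with each control period).
- eyes.get_image(name): name is "scene" or "side" or "wrist"; returns the picture (384x512x3 uint8, red, green, blue); there is no depth.
- eyes.get_calibration(name): a dict with "fov_y" (degrees; the focal length in pixels is half the picture's height over the tangent of half this angle, whatever the lens; pixels are square), "cx", "cy" (the principal point, pixels), "distortion" ([k1, k2, p1, p2, k3] as OpenCV has them; the pictures are not rectified), "world_to_cam" (4x4, takes a point from world to camera coordinates); the wrist camera has in their place "hand_eye" (4x4, takes a point from camera to tool coordinates, whose origin is the TCP and whose axes are the flange's). Camera axes: x right, y down, z forward; pixel columns grow to the right and rows downward; lengths in mm; the calibration is good to about 2 mm. A picture is of the moment at which its call begins: read the wrist's pose just before it. get_calibration takes no time and is no camera call.
- manip.job_done(): hands the job in; it is judged then, once.
The state is a dict: "time": time; "joints": joint angles; "dq": joint speeds; "joint_efforts": joint torques, N m; "tool_pos": TCP position; "tool_rot": TCP orientation; "force": force on the tool from outside, world axes, zero at the start; "wrist_torque": the same for the moment, N m; "width": finger opening in mm; "grasp_force": force on a finger pad.
Only numpy, scipy, OpenCV 4.12 (cv2) and the standard library are available. Lean on these libraries where they do the work, as an engineer would, in place of code of your own. Each camera call takes 0.05 s, during which the arm holds its last target. There are 200 camera calls.

## Working session

There is one attempt and no reset: what is moved stays moved. The work goes in short steps, Python scripts to look and compute and a tool call to move; the robot and the scene stay as the last step left them, time stands still between calls to the robot, and variables do not carry over. Pictures are saved under pics/ and viewed, at most 10 in all, crops included, and the job is handed in when it is done.

Besides the shell and the picture viewer there is one more tool, called after ">>>" as name([rows], argument=value, ...), one row to a line, values as JSON. send_rows: Moves the arm, as the interface text tells. Its arguments: {"type":"object","properties":{"moves":{"type":"array"},"grip_force":{"type":"number"}},"required":["moves"]}

```bash
ls; mkdir -p pics
cat > h.py <<'E'
import numpy as np, cv2
from bench import manip, eyes
from scipy.spatial.transform import Rotation as R
E
python3 - <<'E'
from h import *
for n in ["scene","side","wrist"]:
    c=eyes.get_calibration(n); print(n,{k:np.round(np.array(v),3).tolist() for k,v in c.items()})
ims=[eyes.get_image(n) for n in ["scene","side","wrist"]]
for n,i in zip("abc",ims): cv2.imwrite(f"pics/{n}.png",cv2.resize(i[:,:,::-1],(800,600),interpolation=cv2.INTER_CUBIC))
print(manip.get_obs())
E
```

```text
pics
scene {'fov_y': 46.65, 'cx': 251.353, 'cy': 188.419, 'distortion': [-0.088, 0.0, 0.0, 0.0, 0.0], 'world_to_cam': [[0.455, -0.89, 0.022, -198.475], [-0.411, -0.231, -0.882, 312.924], [0.79, 0.392, -0.471, 812.314], [0.0, 0.0, 0.0, 1.0]]}
side {'fov_y': 46.848, 'cx': 261.157, 'cy': 192.042, 'distortion': [-0.012, 0.0, 0.0, 0.0, 0.0], 'world_to_cam': [[-0.915, -0.402, 0.028, 474.57], [-0.17, 0.323, -0.931, 180.057], [0.366, -0.856, -0.364, 1079.57], [0.0, 0.0, 0.0, 1.0]]}
wrist {'fov_y': 58.009, 'cx': 255.041, 'cy': 193.341, 'distortion': [0.013, 0.0, 0.0, 0.0, 0.0], 'hand_eye': [[-0.001, -0.949, -0.316, 81.677], [1.0, -0.001, -0.001, -0.629], [0.001, -0.316, 0.949, -143.01], [0.0, 0.0, 0.0, 1.0]]}
{'time': 0.15, 'joints': array([-1.19004711e-01,  5.32049017e-02,  1.61397853e+00,  4.95481654e-05,
        1.47600515e+00, -1.19005014e-01]), 'dq': array([-0.00051504, -0.0011648 , -0.00374306, -0.00024011,  0.00087561,
        0.00065891]), 'joint_efforts': array([ 5.10442842e-04, -3.94241810e+01, -3.70721948e+01, -1.15854355e-04,
        4.61802789e-03,  5.00508997e-05]), 'tool_pos': array([6.24514152e+02, 6.94491172e-02, 2.30345674e+02]), 'tool_rot': array([ 7.07108121e-01,  7.07104991e-01, -4.73879065e-04, -6.42487130e-04]), 'force': array([0.92448208, 0.67979656, 0.22452412]), 'wrist_torque': array([-0.00626432,  0.02756759, -0.01729584]), 'grasp_force': 0.0, 'width': 85.35932990451789}
```

View pics/a.png

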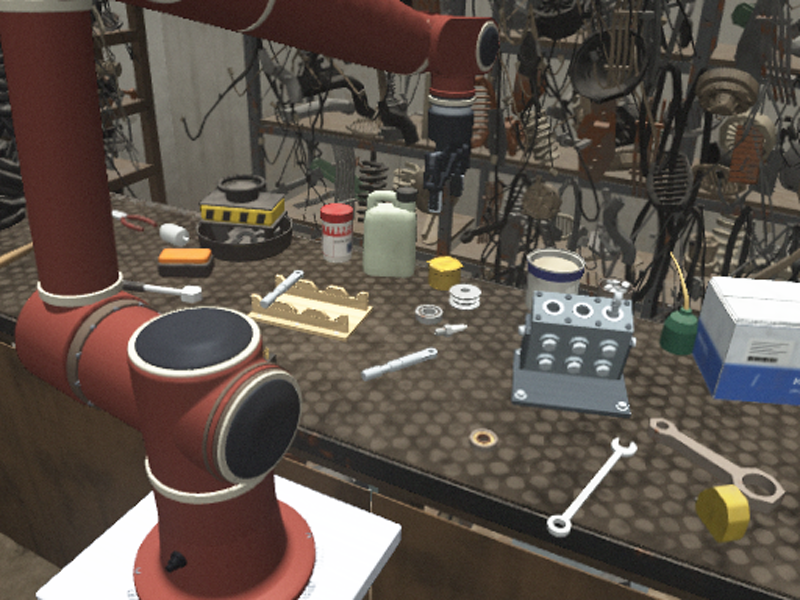

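View pics/b.png

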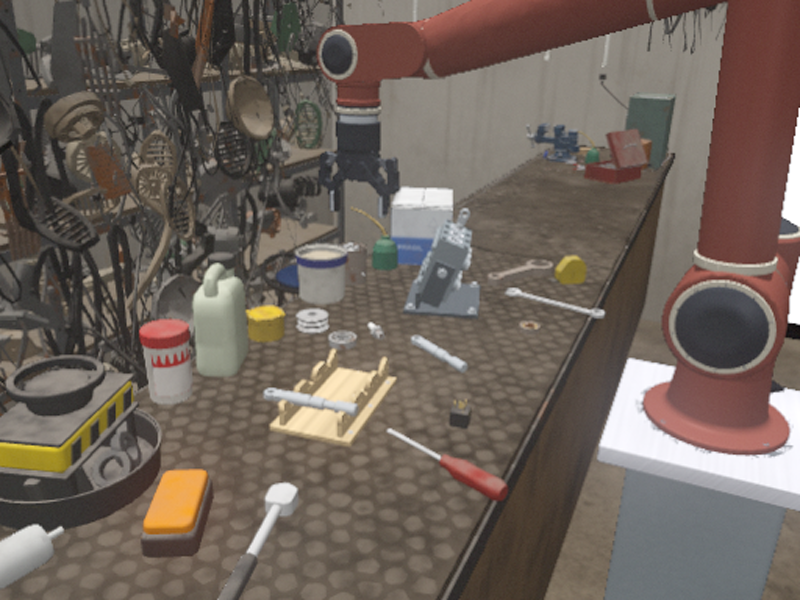

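View pics/c.png

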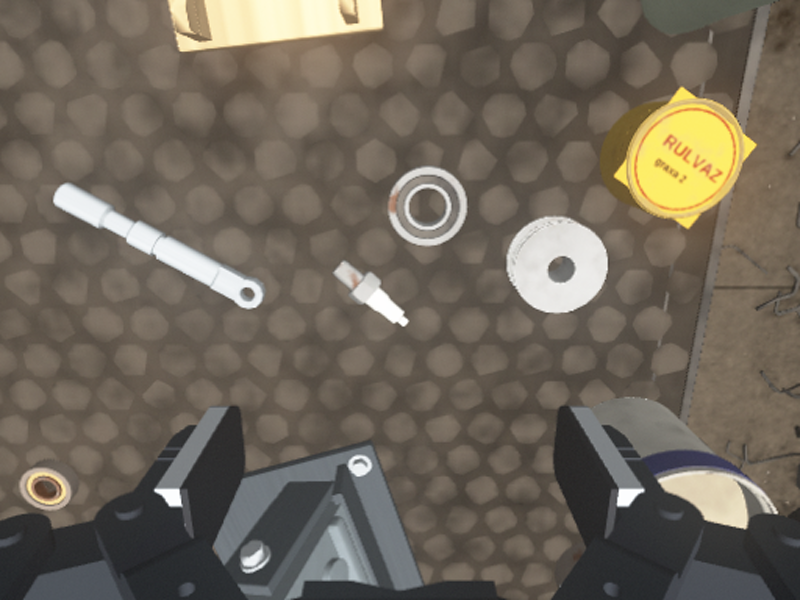

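The scene and side views show the rack with spool 1 and the tilted valve, with spool 3 in its right-hand (−y) bore. In the wrist view (800 px scale), spool 2's tail is at (66,194) and its eye hole at (249,293).

```bash
cat >> h.py <<'E'
def cam(name,obs=None):
    c=eyes.get_calibration(name); f=192/np.tan(np.radians(c["fov_y"])/2)
    K=np.array([[f,0,c["cx"]],[0,f,c["cy"]],[0,0,1]]); D=np.array(c["distortion"],float)
    if name=="wrist":
        T=np.eye(4); T[:3,:3]=R.from_quat(obs["tool_rot"]).as_matrix(); T[:3,3]=obs["tool_pos"]
        W=np.linalg.inv(T@np.array(c["hand_eye"]))
    else: W=np.array(c["world_to_cam"])
    return K,D,W
def ray(C,px):
    K,D,W=C; n=cv2.undistortPoints(np.array([[px]],float),K,D)[0,0]
    Wi=np.linalg.inv(W); return Wi[:3,3],Wi[:3,:3]@np.array([n[0],n[1],1])
def onz(C,px,z):
    o,d=ray(C,px); return o+d*(z-o[2])/d[2]
def proj(C,P):
    K,D,W=C; return cv2.projectPoints(np.array(P,float).reshape(-1,3),cv2.Rodrigues(W[:3,:3])[0],W[:3,3],K,D)[0][:,0]
def save(name,fn,box=None,sc=1.5625):
    o=manip.get_obs(); im=eyes.get_image(name)[:,:,::-1]; cv2.imwrite("pics/full_"+fn,im)
    if box: x0,y0,x1,y1=box; im=im[y0:y1,x0:x1]
    cv2.imwrite("pics/"+fn,cv2.resize(im,None,fx=sc,fy=sc,interpolation=cv2.INTER_CUBIC))
    import pickle; pickle.dump(o,open("pics/"+fn+".pkl","wb")); print(o["tool_pos"],o["tool_rot"],o["width"],o["time"]); return o
def tri(rs):
    A=0;b=0
    for o,d in rs:
        d=d/np.linalg.norm(d);M=np.eye(3)-np.outer(d,d);A=A+M;b=b+M@o
    return np.linalg.solve(A,b)
E
python3 - <<'E'
from h import *
o=manip.get_obs(); w=cam("wrist",o); s=cam("side"); c=cam("scene"); k=.64
t=onz(w,(66*k,194*k),9); e=onz(w,(249*k,293*k),12); print("tail",t,"eye",e,np.linalg.norm(e-t), np.degrees(np.arctan2(*(e-t)[1::-1])))
for p in [(273,430),(346,441),(397,375),(331,364)]: print("side rack",onz(s,(p[0]*k,p[1]*k),10))
for p in [(250,317),(347,336),(371,312)]: print("scene rack",onz(c,(p[0]*k,p[1]*k),10))
for p in [(412,345),(465,365)]: print("side sp2",onz(s,(p[0]*k,p[1]*k),9))
print("eye3",tri([ray(s,(463*k,216*k)),ray(c,(612*k,288*k))]))
print("valve base",[onz(c,(p[0]*k,p[1]*k),5) for p in [(514,398),(628,408)]], onz(w,(360*k,464*k),8))
E
```

```text
tail [402.56884726  36.12930772   9.        ] eye [518.38355078 -31.70544989  12.        ] 134.25200143712402 -30.358274316416715
side rack [576.22608338 348.90786658  10.        ]
side rack [469.49040121 327.88190835  10.        ]
side rack [488.23441466 115.63146257  10.        ]
side rack [606.14135361 129.80305999  10.        ]
scene rack [461.8010943  312.68314779  10.        ]
scene rack [491.80132018 120.3045676   10.        ]
scene rack [589.17377739 124.54579342  10.        ]
side sp2 [513.57955088  -5.91436014   9.        ]
side sp2 [399.22943624  27.00583104   9.        ]
eye3 [ 535.26929648 -308.27735393  188.54474565]
valve base [array([ 464.77376343, -201.4837566 ,    5.        ]), array([ 524.98966829, -370.10997054,    5.        ])] [ 592.45517799 -174.39732333    8.        ]
```

>>> send_rows([
  [[-0.3,0.9,0],[0,0,0],1],
  [[-0.3,0.9,0],[0,0,0],1],
  [[-0.3,0.9,0],[0,0,0],1],
  [[-0.3,0.9,0],[0,0,0],1],
  [[-0.3,0.9,0],[0,0,0],1],
  [[-0.3,0.9,0],[0,0,0],1],
  [[-0.3,0.9,0],[0,0,0],1],
  [[-0.3,0.9,0],[0,0,0],1],
  [[-0.3,0.9,0],[0,0,0],1],
  [[-0.3,0.9,0],[0,0,0],1],
  [[-0.3,0.9,0],[0,0,0],1],
  [[-0.3,0.9,0],[0,0,0],1],
])

```text
time: 1.15
tool_pos: [534.3, 271.0, 230.9]
tool_rot: [0.707, 0.707, -0.0, -0.0]
force: [0.6, -1.0, 0.6]
width: 85.5
grasp_force: 0.0
```

>>> send_rows([
  [[0,0,0],[0,0,0],1],
  [[0,0,0],[0,0,0],1],
  [[0,0,0],[0,0,0],1],
])

```text
time: 1.4
tool_pos: [534.9, 269.7, 230.9]
tool_rot: [0.707, 0.707, -0.0, 0.0]
force: [-0.2, -0.6, 0.5]
width: 85.7
grasp_force: 0.0
```

```bash
python3 -c "
from h import *
save('wrist','d.png')"
```

```text
[534.90832901 269.6584084  230.91817013] [ 7.07046175e-01  7.07167276e-01 -3.81769915e-04  6.78696260e-05] 85.72092610900775 1.4
```

View pics/d.png

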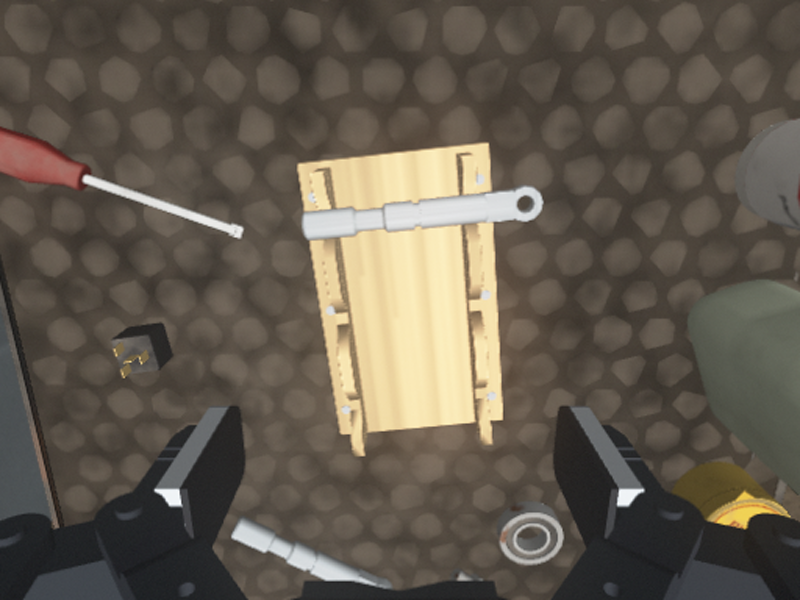

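The wrist view shows the rack with base corners at (298,164), (488,143), (503,418) and (340,434). Spool 1's eye is at (526,203), pointing to +x, and the middle notches are empty.

Run:
```python
from h import *
import pickle
from scipy.optimize import least_squares
o=pickle.load(open("pics/d.png.pkl","rb")); w=cam("wrist",o); k=.64
cor=np.array([(298,164),(488,143),(503,418),(340,434)])*k
P=np.array([onz(w,p,10) for p in cor]); print(P.round(1))
L=np.array([(-63,102.5),(63,102.5),(63,-102.5),(-63,-102.5)])
def rp(x): c,s=np.cos(x[2]),np.sin(x[2]); return np.c_[x[0]+c*L[:,0]-s*L[:,1],x[1]+s*L[:,0]+c*L[:,1]]
r=least_squares(lambda x:(rp(x)-P[:,:2]).ravel(),[535,228,0]); x=r.x; print("rack",x,np.degrees(x[2]),r.fun.reshape(-1,2).round(1))
t=onz(w,(305*k,226*k),39); e=onz(w,(526*k,203*k),44); c,s=np.cos(x[2]),np.sin(x[2]); 
f=lambda p:(np.array([[c,s],[-s,c]])@(p[:2]-x[:2])).round(1)
print("spool1 in rack: tail",f(t),"eye",f(e))
# screws on notched boards / notch edges: middle notch centre estimates
g=lambda X,Y,Z:proj(w,[x[0]+c*X-s*Y,x[1]+s*X+c*Y,Z])[0]/k
for X in(-41,41,-49,49):
  for Y in(-20,20,0): print(X,Y,g(X,Y,46 if Y else 25).round(0))
```

```text
[[468.1 325.1  10. ]
 [591.4 338.2  10. ]
 [613.2 137.   10. ]
 [488.4 122.9  10. ]]
rack [5.40287646e+02 2.30805688e+02 1.05364209e-01] 6.0369245156927045 [[-1.3  1. ]
 [ 0.8  1.2]
 [ 0.5 -1.5]
 [-0.  -0.7]]
spool1 in rack: tail [-58.2  65.4] eye [77.9 66. ]
-41 -20 [350. 353.]
-41 20 [341. 296.]
-41 0 [349. 314.]
41 -20 [474. 341.]
41 20 [470. 283.]
41 0 [468. 302.]
-49 -20 [338. 354.]
-49 20 [329. 297.]
-49 0 [337. 315.]
49 -20 [486. 340.]
49 20 [483. 281.]
49 0 [480. 301.]
```

Spool 1 comes out at the expected place in the fitted rack frame, so that fit is good. Next I go above spool 2.

>>> send_rows([
  [[-0.24,-0.9,-0.3],[0,0,0.83],0.2],
  [[-0.24,-0.9,-0.3],[0,0,0.83],0.2],
  [[-0.24,-0.9,-0.3],[0,0,0.83],0.2],
  [[-0.24,-0.9,-0.3],[0,0,0.83],0.2],
  [[-0.24,-0.9,-0.3],[0,0,0.83],0.2],
  [[-0.24,-0.9,-0.3],[0,0,0.83],0.2],
  [[-0.24,-0.9,-0.3],[0,0,0.83],0.2],
  [[-0.24,-0.9,-0.3],[0,0,0.83],0.2],
  [[-0.24,-0.9,-0.3],[0,0,0.83],0.2],
  [[-0.24,-0.9,-0.3],[0,0,0.83],0.2],
  [[-0.24,-0.9,-0.3],[0,0,0.83],0.2],
  [[-0.2,-0.9,-0.3],[0,0,0.8],0.2],
])

```text
time: 2.45
tool_pos: [463.4, -2.0, 141.0]
tool_rot: [0.261, 0.965, -0.0, 0.0]
force: [-0.2, -0.9, 0.7]
width: 51.1
grasp_force: 0.0
```

>>> send_rows([
  [[0,0,0],[0,0,0],0.2],
  [[0,0,0],[0,0,0],0.2],
  [[0,0,0],[0,0,0],0.2],
  [[0,0,0],[0,0,0],0.2],
])

```text
time: 2.78
tool_pos: [464.5, 0.3, 141.9]
tool_rot: [0.263, 0.965, 0.0, 0.0]
force: [0.4, 0.5, 0.1]
width: 51.4
grasp_force: 0.0
```

```bash
python3 -c "
from h import *
o=save('wrist','e.png')
w=cam('wrist',o); d=np.array([.863,-.506,0])
print((proj(w,[np.array([466.5,-1.3,9])+x*d for x in (-75,-45,-24,-5,37,61)])/.64).round(0))"
```

```text
[4.64474067e+02 2.59921506e-01 1.41899754e+02] [2.62600028e-01 9.64904646e-01 1.76042055e-04 4.67661829e-04] 51.38978093615572 2.7833
[[398. 143.]
 [398. 204.]
 [398. 245.]
 [398. 280.]
 [398. 353.]
 [398. 392.]]
```

View pics/e.png

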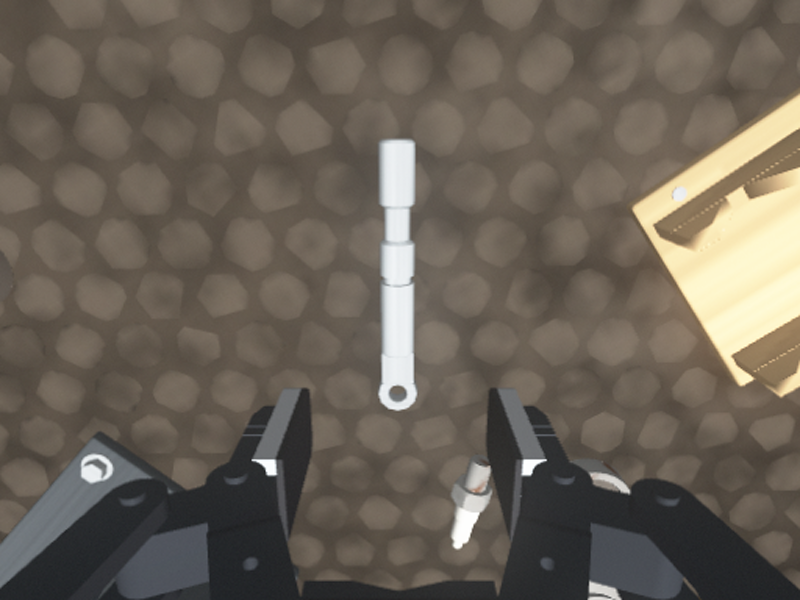

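The projected pose matches the picture: groove at (398,280), eye hole at (398,393). The grasp is aligned, so I descend.

>>> send_rows([
  [[0,0,-0.8],[0,0,0],0.2],
  [[0,0,-0.8],[0,0,0],0.2],
  [[0,0,-0.8],[0,0,0],0.2],
  [[0,0,-0.8],[0,0,0],0.2],
  [[0,0,-0.8],[0,0,0],0.2],
  [[0,0,-0.6],[0,0,0],0.2],
  [[0,0,-0.4],[0,0,0],0.2],
  [[0,0,-0.3],[0,0,0],0.2],
  [[0,0,-0.2],[0,0,0],0.2],
  [[0,0,0],[0,0,0],0.2],
  [[0,0,0],[0,0,0],0.2],
], grip_force=50)

```text
time: 3.75
tool_pos: [464.6, 0.0, 4.4]
tool_rot: [0.262, 0.965, 0.0, 0.0]
force: [0.3, 0.7, 0.5]
width: 51.2
grasp_force: 0.0
```

>>> send_rows([
  [[0,0,0],[0,0,0],-0.3],
  [[0,0,0],[0,0,0],-0.45],
  [[0,0,0],[0,0,0],-0.6],
  [[0,0,0],[0,0,0],-1],
  [[0,0,0],[0,0,0],-1],
  [[0,0,0],[0,0,0],-1],
  [[0,0,0],[0,0,0],-1],
  [[0,0,0],[0,0,0],-1],
  [[0,0,0],[0,0,0],-1],
])

```text
time: 4.5
tool_pos: [464.7, -0.2, 4.8]
tool_rot: [0.262, 0.965, -0.0, 0.001]
force: [-1.9, 0.6, 6.0]
width: 15.7
grasp_force: 49.1
```

The width of 15.7 mm and the 6 N upward force suggest the pads are biting above the spool's axis. I'll reopen slightly and go a little lower while watching the force.

>>> send_rows([
  [[0,0,0],[0,0,0],-0.4],
  [[0,0,0],[0,0,0],-0.4],
  [[0,0,0],[0,0,0],-0.4],
  [[0,0,0],[0,0,0],-0.4],
  [[0,0,-0.06],[0,0,0],-0.4],
  [[0,0,-0.06],[0,0,0],-0.4],
  [[0,0,0],[0,0,0],-0.4],
  [[0,0,0],[0,0,0],-0.4],
])

```text
time: 5.17
tool_pos: [463.8, 0.0, 0.5]
tool_rot: [0.262, 0.965, -0.0, -0.0]
force: [0.1, -0.5, -0.1]
width: 25.4
grasp_force: 0.0
```

```bash
python3 -c "
from h import *
o=save('side','f.png',(250,190,310,250),8)
s=cam('side')
print((proj(s,[o['tool_pos'],o['tool_pos']+[0,0,20]])-[250,190])*8)"
```

```text
[4.63765053e+02 3.45172310e-02 5.35330916e-01] [ 2.62353444e-01  9.64971811e-01 -2.28678044e-05 -2.72814015e-04] 25.443670280916127 5.1667
[[231.70758186 302.00722524]
 [234.1208785  250.53423075]]
```

View pics/f.png

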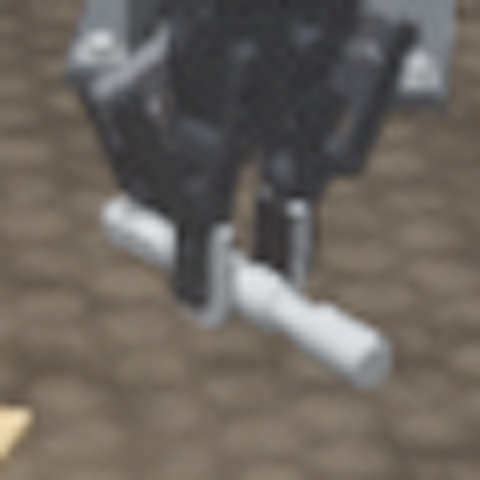

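The close crop shows the fingers straddling the spool. The near pad's tip is at about (212,325) in the crop, and I can turn that into a height.

```bash
python3 -c "
from h import *
s=cam('side'); t=np.array([463.8,0,0]); y=np.array([.506,.863,0]); x=np.array([-.863,.506,0])
for z in (0,4,8):
  print(z,((proj(s,[t+y*14+x*a+[0,0,z] for a in (-11,11)])-[250,190])*8).round(0).tolist())
e=np.array([466.5,-1.3,9])-75*np.array([.863,-.506,0]);print((proj(s,[e])-[250,190])*8)"
```

```text
0 [[181.0, 301.0], [219.0, 325.0]]
4 [[181.0, 291.0], [220.0, 314.0]]
8 [[182.0, 281.0], [220.0, 304.0]]
[[364.12504816 358.83320009]]
```

>>> send_rows([
  [[0,0,0.04],[0,0,0],-0.4],
  [[0,0,0],[0,0,0],-0.5],
  [[0,0,0],[0,0,0],-0.55],
  [[0,0,0],[0,0,0],-0.6],
  [[0,0,0],[0,0,0],-1],
  [[0,0,0],[0,0,0],-1],
  [[0,0,0],[0,0,0],-1],
  [[0,0,0],[0,0,0],-1],
  [[0,0,0],[0,0,0],-1],
])

```text
time: 5.97
tool_pos: [464.2, 0.0, 2.2]
tool_rot: [0.262, 0.965, 0.0, 0.0]
force: [-0.9, 1.0, 5.8]
width: 15.9
grasp_force: 49.0
```

>>> send_rows([
  [[0,0,0.1],[0,0,0],-1],
  [[0,0,0.3],[0,0,0],-1],
  [[0,0,0.5],[0,0,0],-1],
  [[0,0,0.7],[0,0,0],-1],
  [[0,0,0.8],[0,0,0],-1],
  [[0,0,0.8],[0,0,0],-1],
  [[0,0,0.6],[0,0,0],-1],
  [[0,0,0.2],[0,0,0],-1],
  [[0,0,0],[0,0,0],-1],
  [[0,0,0],[0,0,0],-1],
])

```text
time: 6.8
tool_pos: [463.4, 0.0, 101.1]
tool_rot: [0.262, 0.965, -0.0, -0.0]
force: [-0.7, -0.5, -3.6]
width: 15.8
grasp_force: 48.9
```

```bash
python3 -c "
from h import *
o=save('side','g.png',(200,130,360,250),4)
s=cam('side'); O=o['tool_pos'];x=np.array([.863,-.506,0])
for h in (3,6.8,10): print(h,((proj(s,[O+x*a+[0,0,h] for a in (-72,64)])-[200,130])*4).round(0).tolist())"
```

```text
[4.63434505e+02 3.77914229e-02 1.01061252e+02] [ 2.62388279e-01  9.64962279e-01 -9.27417243e-05 -4.26588275e-04] 15.765723955195911 6.8
3 [[391.0, 289.0], [267.0, 226.0]]
6.8 [[391.0, 284.0], [267.0, 221.0]]
10 [[392.0, 279.0], [267.0, 217.0]]
```

View pics/g.png

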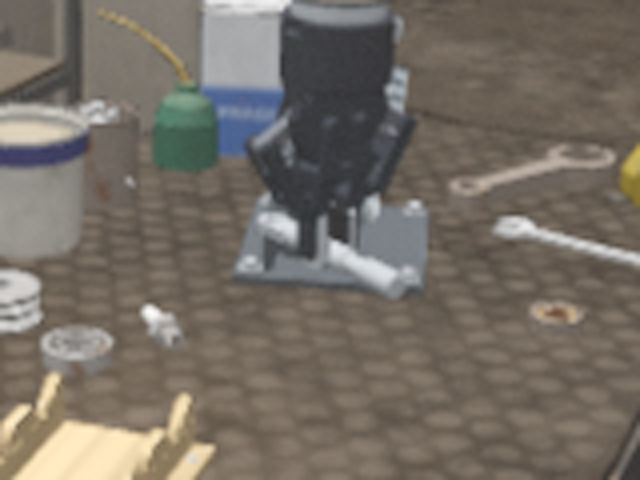

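Spool 2 is held level: tail at about (397,283), eye at about (270,220), as predicted. Now over to the rack.

>>> send_rows([
  [[0.3,0.77,0],[0,0,0.5],-1],
  [[0.3,0.77,0],[0,0,0.5],-1],
  [[0.3,0.77,0],[0,0,0.5],-1],
  [[0.3,0.77,0],[0,0,0.5],-1],
  [[0.3,0.77,0],[0,0,0.5],-1],
  [[0.3,0.77,0],[0,0,0.5],-1],
  [[0.3,0.77,0],[0,0,0.5],-1],
  [[0.3,0.77,0],[0,0,0.5],-1],
  [[0.3,0.77,0],[0,0,0.5],-1],
  [[0.3,0.77,0],[0,0,0.5],-1],
  [[0.3,0.77,0],[0,0,0.5],-1],
  [[0.33,0.82,0],[0,0,0.57],-1],
])

```text
time: 7.85
tool_pos: [553.7, 232.7, 99.3]
tool_rot: [-0.054, 0.999, -0.001, -0.002]
force: [-0.2, -0.1, -1.6]
width: 16.0
grasp_force: 48.9
```

>>> send_rows([
  [[0,0,0],[0,0,0],-1],
  [[0,0,0],[0,0,0],-1],
  [[0,0,0],[0,0,0],-1],
  [[0,0,0],[0,0,0],-1],
])

```text
time: 8.18
tool_pos: [553.9, 231.4, 100.6]
tool_rot: [-0.052, 0.999, -0.0, -0.001]
force: [-0.5, -0.7, -2.4]
width: 16.2
grasp_force: 49.1
```

```bash
python3 -c "
from h import *
o=save('wrist','i.png')
w=cam('wrist',o); c,s=np.cos(.10536),np.sin(.10536)
g=lambda X,Y,Z:[540.3+c*X-s*Y,230.8+s*X+c*Y,Z]
print('corners',(proj(w,[g(-63,102.5,10),g(63,102.5,10),g(63,-102.5,10),g(-63,-102.5,10)])/.64).round(0).tolist())
print('notch',(proj(w,[g(X,Y,Z) for X in (-49,-41) for Y,Z in ((-20,46),(0,26),(20,46))])/.64).round(0).tolist())
t=R.from_quat(o['tool_rot']).as_matrix();print(t.round(3).tolist())
print('spool',(proj(w,[o['tool_pos']+t@np.array([-a,0,-6.8]) for a in (-72,-42,-21,64)])/.64).round(0).tolist(),(proj(w,[g(-58,0,39),g(78,0,39)])/.64).round(0).tolist())"
```

```text
[553.88879138 231.36358122 100.63956794] [-5.18046034e-02  9.98656661e-01 -3.61706168e-04 -1.01295549e-03] 16.2038974747488 8.1833
corners [[648.0, 135.0], [611.0, 407.0], [188.0, 408.0], [150.0, 136.0]]
notch [[343.0, 179.0], [399.0, 174.0], [455.0, 179.0], [344.0, 202.0], [399.0, 195.0], [454.0, 202.0]]
[[-0.995, -0.103, -0.002], [-0.103, 0.995, -0.001], [0.002, -0.001, -1.0]]
spool [[396.0, 164.0], [396.0, 282.0], [396.0, 356.0], [397.0, 598.0]] [[399.0, 152.0], [400.0, 470.0]]
```

View pics/i.png

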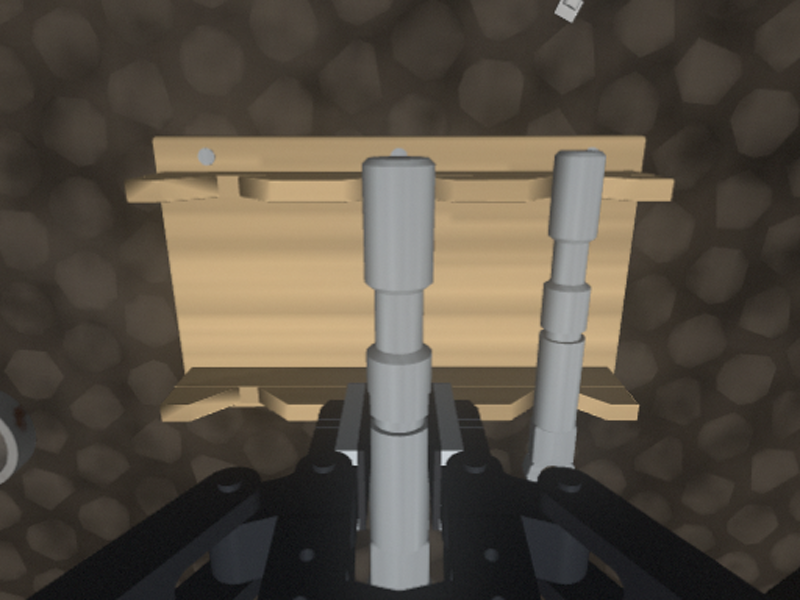

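The rack's corners land within 3 px of prediction, and the spool lines up with the middle notches (column ~399). I lower it.

>>> send_rows([
  [[0.01,0.02,-0.4],[0,0,0],-1],
  [[0,0,-0.5],[0,0,0],-1],
  [[0,0,-0.5],[0,0,0],-1],
  [[0,0,-0.4],[0,0,0],-1],
  [[0,0,-0.3],[0,0,0],-1],
  [[0,0,-0.2],[0,0,0],-1],
  [[0,0,-0.1],[0,0,0],-1],
  [[0,0,-0.1],[0,0,0],-1],
  [[0,0,-0.05],[0,0,0],-1],
  [[0,0,-0.05],[0,0,0],-1],
  [[0,0,0],[0,0,0],-1],
  [[0,0,0],[0,0,0],-1],
])

```text
time: 9.23
tool_pos: [555.3, 232.8, 37.3]
tool_rot: [-0.052, 0.999, 0.0, 0.0]
force: [-0.4, -0.9, -1.7]
width: 16.0
grasp_force: 49.1
```

>>> send_rows([
  [[0,0,-0.06],[0,0,0],-1],
  [[0,0,-0.04],[0,0,0],-1],
  [[0,0,0],[0,0,0],-1],
  [[0,0,0],[0,0,0],-1],
])

```text
time: 9.57
tool_pos: [554.9, 232.7, 34.2]
tool_rot: [-0.052, 0.999, -0.0, -0.0]
force: [-0.5, 1.1, -1.5]
width: 15.8
grasp_force: 49.1
```

>>> send_rows([
  [[0,0,-0.04],[0,0,0],-1],
  [[0,0,-0.04],[0,0,0],-1],
  [[0,0,0],[0,0,0],-1],
  [[0,0,0],[0,0,0],-1],
])

```text
time: 9.9
tool_pos: [555.3, 232.6, 32.9]
tool_rot: [-0.052, 0.999, -0.0, 0.0]
force: [-1.6, -2.7, 2.8]
width: 15.9
grasp_force: 49.6
```

Contact at the expected height, so I release gently.

>>> send_rows([
  [[0,0,0],[0,0,0],-1],
  [[0,0,0],[0,0,0],-0.58],
  [[0,0,0],[0,0,0],-0.54],
  [[0,0,0],[0,0,0],-0.5],
  [[0,0,0],[0,0,0],-0.4],
  [[0,0,0],[0,0,0],-0.3],
  [[0,0,0],[0,0,0],-0.3],
  [[0,0,0],[0,0,0],-0.3],
  [[0,0,0],[0,0,0],-0.3],
  [[0,0,0],[0,0,0],-0.3],
  [[0,0,0],[0,0,0],-0.3],
  [[0,0,0],[0,0,0],-0.3],
], grip_force=20)

```text
time: 10.9
tool_pos: [555.0, 232.8, 32.3]
tool_rot: [-0.052, 0.999, 0.0, 0.0]
force: [-0.1, 0.1, -0.3]
width: 29.9
grasp_force: 0.0
```

>>> send_rows([
  [[0,0,0.3],[0,0,0],-0.3],
  [[0,0,0.6],[0,0,0],-0.3],
  [[0,0,0.8],[0,0,0],-0.3],
  [[0,0,1],[0,0,0],-0.3],
  [[0,0,1],[0,0,0],-0.3],
  [[0,0,1],[0,0,0],-0.3],
  [[0,0,1],[0,0,0],-0.3],
  [[0,0,1],[0,0,0],-0.3],
  [[0,0,0.5],[0,0,0],-0.3],
  [[0,0,0],[0,0,0],-0.3],
  [[0,0,0],[0,0,0],-0.3],
  [[0,0,0],[0,0,0],-0.3],
])

```text
time: 11.9
tool_pos: [554.0, 232.5, 210.2]
tool_rot: [-0.052, 0.999, -0.0, -0.001]
force: [-0.6, 0.4, -0.3]
width: 29.8
grasp_force: 0.0
```

```bash
python3 -c "
from h import *
o=save('wrist','j.png')
w=cam('wrist',o); c,s=np.cos(.10536),np.sin(.10536)
g=lambda X,Y,Z:[540.3+c*X-s*Y,230.8+s*X+c*Y,Z]
print('spool',(proj(w,[g(17+a,0,39) for a in (-75,-5,61)])/.64).round(0).tolist(),(proj(w,[g(17+a,66,39) for a in (-75,-5,61)])/.64).round(0).tolist())"
```

```text
[554.03206539 232.4639126  210.22338009] [-5.23107178e-02  9.98629684e-01 -3.34661738e-04 -1.49357612e-03] 29.800244123913636 11.9
spool [[397.0, 142.0], [397.0, 264.0], [398.0, 365.0]] [[516.0, 142.0], [508.0, 264.0], [501.0, 365.0]]
```

View pics/j.png

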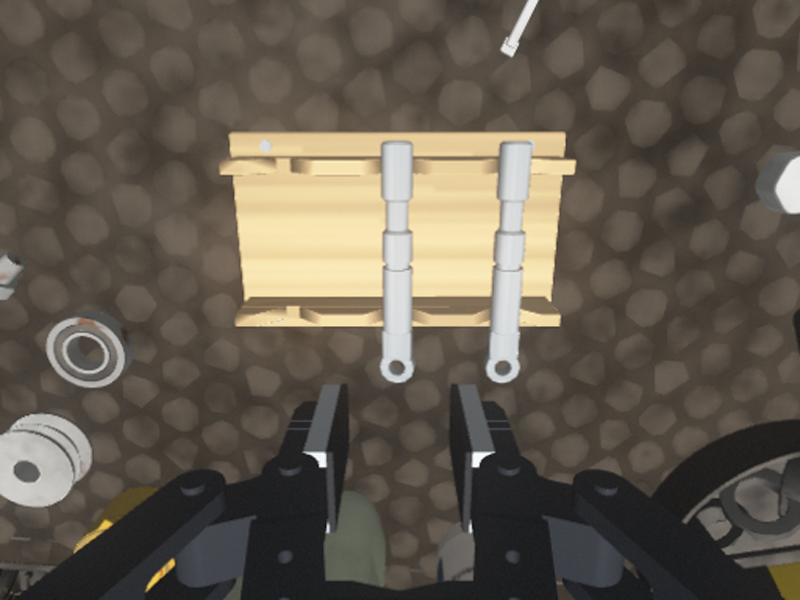

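Spool 2 lies in the middle notches, parallel to spool 1 with its eye the same way; groove and eye are at the predicted pixels. Next is the valve. Only one picture view is left, so I'll make it a composite from two wrist poses.

```bash
cat >> h.py <<'E'
def frame(yaw,tilt=np.radians(20)):
    "block axes as columns; yaw = direction of block y"
    y=np.array([np.cos(yaw),np.sin(yaw),0]); hx=np.array([np.sin(yaw),-np.cos(yaw),0])
    if hx[0]<0: hx=-hx
    z=-hx*np.sin(tilt)+np.array([0,0,np.cos(tilt)]); return np.c_[np.cross(y,z),y,z]
def delta(P,F):
    "units from present pose to TCP P, tool x=-bx,y=by,z=-bz"
    o=manip.get_obs(); T=F*np.array([-1,1,-1]); rv=(R.from_matrix(T)*R.from_quat(o["tool_rot"]).inv()).as_rotvec()
    print("shift",((P-o["tool_pos"])/25).round(3),"turn",(np.degrees(rv)/6).round(3))
E
python3 - <<'E'
from h import *
F=frame(np.radians(109.6)); m=np.array([547,-304,151.]); print(F.round(3))
delta(m+F@[0,45,115],F)
E
```

```text
[[ 0.885 -0.335 -0.322]
 [ 0.315  0.942 -0.115]
 [ 0.342  0.     0.94 ]]
shift [ -2.359 -20.289   1.972] turn [ 0.755 -3.293  2.244]
```

>>> send_rows([
  [[-0.1,-0.85,0.17],[0.03,-0.14,0.09],0.2],
  [[-0.1,-0.85,0.17],[0.03,-0.14,0.09],0.2],
  [[-0.1,-0.85,0.17],[0.03,-0.14,0.09],0.2],
  [[-0.1,-0.85,0.17],[0.03,-0.14,0.09],0.2],
  [[-0.1,-0.85,0.17],[0.03,-0.14,0.09],0.2],
  [[-0.1,-0.85,0.17],[0.03,-0.14,0.09],0.2],
  [[-0.1,-0.85,0.17],[0.03,-0.14,0.09],0.2],
  [[-0.1,-0.85,0.17],[0.03,-0.14,0.09],0.2],
  [[-0.1,-0.85,0.17],[0.03,-0.14,0.09],0.2],
  [[-0.1,-0.85,0.17],[0.03,-0.14,0.09],0.2],
  [[-0.1,-0.85,0.17],[0.03,-0.14,0.09],0.2],
  [[-0.1,-0.85,0.1],[0.03,-0.14,0.09],0.2],
])

```text
time: 12.95
tool_pos: [524.1, -23.1, 259.8]
tool_rot: [-0.109, 0.99, 0.015, 0.088]
force: [0.6, 0.2, 0.4]
width: 50.9
grasp_force: 0.0
```

>>> send_rows([
  [[-0.1,-0.85,0],[0.03,-0.14,0.09],0.2],
  [[-0.1,-0.85,0],[0.03,-0.14,0.09],0.2],
  [[-0.1,-0.85,0],[0.03,-0.14,0.09],0.2],
  [[-0.1,-0.85,0],[0.03,-0.14,0.09],0.2],
  [[-0.1,-0.85,0],[0.03,-0.14,0.09],0.2],
  [[-0.1,-0.85,0],[0.03,-0.14,0.09],0.2],
  [[-0.1,-0.85,0],[0.03,-0.14,0.09],0.2],
  [[-0.1,-0.85,0],[0.03,-0.14,0.09],0.2],
  [[0,-0.6,0],[0.03,-0.14,0.1],0.2],
  [[0,0,0],[0,0,0],0.2],
  [[0,0,0],[0,0,0],0.2],
  [[0,0,0],[0,0,0],0.2],
])

```text
time: 13.95
tool_pos: [504.6, -206.5, 260.2]
tool_rot: [-0.15, 0.976, 0.026, 0.154]
force: [-0.4, 0.4, -0.5]
width: 51.5
grasp_force: 0.0
```

Run:
```python
from h import *
o=save('wrist','k.png'); w=cam('wrist',o); F=frame(np.radians(109.6)); m=np.array([547,-304,151.])
B=[(0,0,36),(0,45,0),(0,90,0)]+[(x,y,0) for x in(-32,32) for y in(-30,120)]
print(proj(w,[m+F@b for b in B]).round(0).tolist())
```

```text
[ 504.64020906 -206.49092871  260.19381801] [-0.15005335  0.97631432  0.02580987  0.15371462] 51.489576423296306 13.95
[[87.0, 173.0], [171.0, 160.0], [232.0, 158.0], [61.0, 119.0], [272.0, 112.0], [77.0, 205.0], [274.0, 198.0]]
```

Run:
```python
from h import *
F=frame(np.radians(109.6)); m=np.array([547,-304,151.]); delta(m+F@[0,0,125],F)
```

```text
shift [ 0.074 -4.483  0.314] turn [ 0.076 -0.333  0.34 ]
```

>>> send_rows([
  [[0,-0.8,0.1],[0.02,-0.07,0.07],0.2],
  [[0,-0.8,0.1],[0.02,-0.07,0.07],0.2],
  [[0,-0.8,0.1],[0.02,-0.07,0.07],0.2],
  [[0,-0.8,0],[0.02,-0.07,0.07],0.2],
  [[0,-0.8,0],[0,-0.05,0.06],0.2],
  [[0.07,-0.48,0],[0,0,0],0.2],
  [[0,0,0],[0,0,0],0.2],
  [[0,0,0],[0,0,0],0.2],
  [[0,0,0],[0,0,0],0.2],
  [[0,0,0],[0,0,0],0.2],
])

```text
time: 14.83
tool_pos: [507.0, -318.0, 269.1]
tool_rot: [-0.168, 0.97, 0.029, 0.172]
force: [-0.1, -0.3, -1.2]
width: 51.4
grasp_force: 0.0
```

Run:
```python
from h import *
o=save('wrist','l.png'); w=cam('wrist',o); F=frame(np.radians(109.6)); m=np.array([547,-304,151.])
B=[(0,0,36),(0,45,0),(0,90,0)]+[(x,y,0) for x in(-32,32) for y in(-30,120)]
p=proj(w,[m+F@b for b in B]); print(p.round(0).tolist())
# composite: A crop (40,90)-(306,222), B crop; both scale 2.27 -> 3
k=cv2.imread('pics/full_k.png'); l=cv2.imread('pics/full_l.png')
bx=int(np.clip(p[:,0].mean()-133,0,245)); by=int(np.clip(p[:,1].mean()-60,0,284)); print(bx,by)
a=cv2.resize(k[95:225,35:301],(798,300-0*3),interpolation=cv2.INTER_CUBIC) if 0 else cv2.resize(k[100:200,35:301],None,fx=3,fy=3,interpolation=cv2.INTER_CUBIC)
print(a.shape)
b=cv2.resize(l[by:by+100,bx:bx+266],None,fx=3,fy=3,interpolation=cv2.INTER_CUBIC)
cv2.imwrite('pics/m.png',np.vstack([a,b]))
```

```text
[ 506.97417512 -317.98986099  269.08642613] [-0.16796709  0.97031145  0.02932494  0.17153072] 51.4187207557481 14.8333
[[254.0, 198.0], [310.0, 184.0], [365.0, 184.0], [216.0, 144.0], [408.0, 144.0], [218.0, 220.0], [398.0, 220.0]]
176 124
(300, 798, 3)
```

Run:
```python
from h import *
k=cv2.imread('pics/full_k.png')[92:225,20:310]; l=cv2.imread('pics/full_l.png')[115:248,180:470]
cv2.imwrite('pics/m.png',np.vstack([cv2.resize(i,None,fx=2.25,fy=2.25,interpolation=cv2.INTER_CUBIC) for i in (k,l)]))
```

```text
(no output)
```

View pics/m.png

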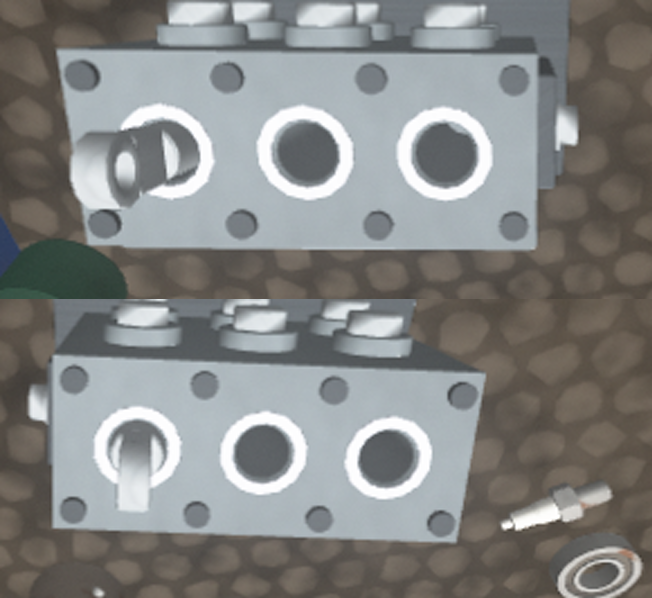

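The composite shows the valve face from two viewpoints: A on top, B below. In both, the corners and the white bore rings are clear, with ring centres in A near (166,151), (305,152) and (444,152), and in B near (137,448), (263,452) and (387,457). I'll refine the rings by code and fit the block pose jointly.

```bash
cat > fit.py <<'E'
from h import *
import pickle
from scipy.optimize import least_squares
S=2.25; V={}
def src(p,off,r0): return (np.array([p[0],p[1]-r0])+.5)/S-.5+off
A=dict(f="k",off=(20,92),r0=0,c=[(57,49),(537,52),(537,249),(89,246)],cb=[(-32,-30),(-32,120),(32,120),(32,-30)],g=[(166,151),(305,152),(444.5,152)])
B=dict(f="l",off=(180,115),r0=299.25,c=[(53,354),(485,374),(457,543),(53,527)],cb=A["cb"],g=[(137,448),(263.5,452.5),(387.5,457.5)])
obs=[]
for d in (A,B):
    im=cv2.imread(f"pics/full_{d['f']}.png").min(axis=2); w=cam("wrist",pickle.load(open(f"pics/{d['f']}.png.pkl","rb")))
    pts=[];bl=[];wt=[]
    for p,b in zip(d["c"],d["cb"]): pts.append(src(p,d["off"],d["r0"])); bl.append((*b,0)); wt.append(.5)
    for i,p in enumerate(d["g"]):
        q=src(p,d["off"],d["r0"])
        if i:
            x0,y0=(q-27).astype(int); m=(im[y0:y0+55,x0:x0+55]>232).astype(np.uint8)
            n,lab,st,_=cv2.connectedComponentsWithStats(m); j=1+np.argmax(st[1:,4])
            h=cv2.convexHull(np.argwhere(lab==j)[:,::-1].astype(np.int32)); e=cv2.fitEllipse(h); q2=np.array(e[0])+[x0,y0]
            print("ring",d["f"],i,q.round(1),q2.round(1),np.round(e[1],1)); q=q2
        pts.append(q); bl.append((0,45*i,0)); wt.append(1 if i else .5)
    obs.append((w,np.array(pts),np.array(bl,float),np.array(wt)))
def res(x,full=False):
    F=frame(x[3],x[4])@R.from_rotvec([0,0,0]).as_matrix()
    r=[(proj(w,x[:3]+bl@F.T)-p)*wt[:,None] for w,p,bl,wt in obs]
    return r if full else np.concatenate(r).ravel()
for sel in ("both","A","B"):
    full=obs; 
    if sel!="both": obs=[full[0 if sel=="A" else 1]]
    r=least_squares(res,[547,-304,151,np.radians(109.6),np.radians(20)],x_scale=[1,1,1,.01,.01],loss="soft_l1")
    print(sel,r.x[:3].round(1),np.degrees(r.x[3:]).round(2),"rms",np.sqrt(np.mean(r.fun**2)).round(2))
    if sel=="both": X=r.x; [print(q.round(1).tolist()) for q in res(X,True)]
    obs=full
np.save("block.npy",X)
F=frame(X[3],X[4]);print(F.round(3))
for d,o in ((A,obs[0]),(B,obs[1])):
    p=proj(o[0],[X[:3]+F@b for b in ((0,0,36),(0,5,36),(0,-5,36),(0,5,47),(0,-5,47))]); print(((p-d["off"]+.5)*S-.5+[0,d["r0"]]).round(0).tolist())
s,c=cam("side"),cam("scene"); print("eye3 side/scene px800",(proj(s,X[:3]+F@[0,0,36])/.64).round(0),(proj(c,X[:3]+F@[0,0,36])/.64).round(0))
E
python3 fit.py
```

```text
ring k 1 [155.3 159.3] [155.3 159.5] [39.7 43. ]
ring k 2 [217.3 159.3] [217.2 159.9] [40.3 41.6]
ring l 1 [296.8 182.8] [296.6 183.1] [35.7 37.9]
ring l 2 [351.9 185.1] [352.2 185.3] [34.5 38.6]
both [ 547.3 -315.2  151.9] [106.86  20.37] rms 0.21
[[-0.2, 0.0], [0.2, 0.4], [-0.3, -0.3], [-0.5, -0.1], [0.0, 0.1], [0.4, 0.1], [0.1, 0.0]]
[[-0.1, 0.2], [0.2, -0.3], [-0.1, -0.0], [-0.1, 0.4], [0.0, 0.0], [0.0, -0.1], [-0.1, -0.2]]
A [ 547.5 -315.2  151.8] [107.02  20.62] rms 0.22
B [ 547.2 -315.1  151.8] [106.64  20.42] rms 0.12
[[ 0.897 -0.29  -0.333]
 [ 0.272  0.957 -0.101]
 [ 0.348  0.     0.937]]
[[109.0, 174.0], [127.0, 175.0], [91.0, 174.0], [107.0, 183.0], [69.0, 183.0]]
[[134.0, 480.0], [150.0, 480.0], [118.0, 479.0], [150.0, 492.0], [117.0, 491.0]]
eye3 side/scene px800 [[463. 213.]] [[617. 297.]]
```

The fit is tight (0.2 px rms) and the tang edge projects onto the picture. I align above spool 3.

Run:
```python
from h import *
X=np.load("block.npy"); F=frame(X[3],np.radians(20.2)); delta(X[:3]+F@[0,0,80],F); print("bz step units per 25mm",F[:,2].round(3))
```

```text
shift [ 0.557 -0.205 -1.685] turn [ 0.017 -0.022 -0.462]
bz step units per 25mm [-0.33  -0.1    0.938]
```

>>> send_rows([
  [[0.14,-0.05,0],[0,0,-0.12],0.2],
  [[0.14,-0.05,0],[0,0,-0.12],0.2],
  [[0.14,-0.05,-0.3],[0,0,-0.11],0.2],
  [[0.14,-0.05,-0.3],[0,0,-0.11],0.2],
  [[0,0,-0.4],[0.02,-0.02,0],0.2],
  [[0,0,-0.4],[0,0,0],0.2],
  [[0,0,-0.28],[0,0,0],0.2],
  [[0,0,0],[0,0,0],0.2],
  [[0,0,0],[0,0,0],0.2],
  [[0,0,0],[0,0,0],0.2],
])

```text
time: 15.72
tool_pos: [520.8, -324.4, 227.3]
tool_rot: [-0.144, 0.974, 0.026, 0.174]
force: [-0.4, -0.3, 0.9]
width: 51.1
grasp_force: 0.0
```

```bash
cat > st.py <<'E'
from h import *
import sys
X=np.load("block.npy"); F=frame(X[3],np.radians(20.2)); o=manip.get_obs()
print("TCP in block",(F.T@(o["tool_pos"]-X[:3])).round(2),"tilt err deg",np.degrees((R.from_matrix((F*np.array([-1,1,-1])).T)*R.from_quat(o["tool_rot"])).as_rotvec()).round(2),"force block",(F.T@o["force"]).round(1),"torque",(F.T@o["wrist_torque"]).round(2),o["width"],o["grasp_force"])
delta(X[:3]+F@[float(v) for v in sys.argv[1:4]],F)
E
python3 st.py 0 0 80
python3 - <<'E'
from h import *
# numeric check: white/tang & ring refit from this pose, without viewing
E
```

```text
TCP in block [-0.28 -1.12 80.43] tilt err deg [ 0.02 -0.01  0.07] force block [-0.1 -0.2  1. ] torque [-0.    0.18 -0.01] 51.08306606919897 0.0
shift [ 0.003  0.048 -0.012] turn [-0.001  0.001  0.013]
```

>>> send_rows([
  [[0,0.045,0],[0,0,0],0.2],
  [[0.132,0.04,-0.375],[0,0,0],0.2],
  [[0.132,0.04,-0.375],[0,0,0],0.2],
  [[0.132,0.04,-0.375],[0,0,0],0.2],
  [[0.132,0.04,-0.375],[0,0,0],0.2],
  [[0.132,0.04,-0.375],[0,0,0],0.2],
  [[0.099,0.03,-0.28],[0,0,0],0.2],
  [[0.066,0.02,-0.188],[0,0,0],0.2],
  [[0.033,0.01,-0.095],[0,0,0],0.2],
  [[0,0,0],[0,0,0],0.2],
  [[0,0,0],[0,0,0],0.2],
  [[0,0,0],[0,0,0],0.2],
])

```text
time: 16.72
tool_pos: [542.4, -317.0, 166.8]
tool_rot: [-0.144, 0.974, 0.025, 0.174]
force: [-1.1, -0.4, -0.3]
width: 50.9
grasp_force: 0.0
```

```bash
python3 st.py 0 0 15
```

```text
TCP in block [ 0.28 -0.26 15.78] tilt err deg [ 0.06 -0.02  0.06] force block [-1.2 -0.   0.1] torque [-0.05  0.15 -0.02] 50.93180807303072 0.0
shift [-0.003  0.01  -0.033] turn [0.005 0.005 0.013]
```

>>> send_rows([
  [[0,0,0],[0,0,0],-0.2],
  [[0,0,0],[0,0,0],-0.5],
  [[0,0,0],[0,0,0],-0.65],
  [[0,0,0],[0,0,0],-0.7],
  [[0,0,0],[0,0,0],-0.74],
  [[0,0,0],[0,0,0],-0.78],
  [[0,0,0],[0,0,0],-1],
  [[0,0,0],[0,0,0],-1],
  [[0,0,0],[0,0,0],-1],
  [[0,0,0],[0,0,0],-1],
  [[0,0,0],[0,0,0],-1],
], grip_force=30)

```text
time: 17.63
tool_pos: [542.3, -317.0, 166.4]
tool_rot: [-0.144, 0.974, 0.025, 0.174]
force: [0.3, -2.1, -0.1]
width: 9.5
grasp_force: 30.9
```

```bash
python3 st.py 0 0 15
```

```text
TCP in block [ 1.000e-02 -2.200e-01  1.537e+01] tilt err deg [0.05 0.   0.07] force block [-0.4 -2.   0. ] torque [-0.39  0.25  0.02] 9.517031964868774 30.891326665878296
shift [ 0.002  0.01  -0.014] turn [0.004 0.001 0.013]
```

Grip is on the 10 mm tang with only 2 N of side force. I draw the first 10 mm gently.

>>> send_rows([
  [[-0.022,-0.007,0.063],[0,0,0],-1],
  [[-0.022,-0.007,0.063],[0,0,0],-1],
  [[-0.022,-0.006,0.063],[0,0,0],-1],
  [[-0.022,-0.007,0.063],[0,0,0],-1],
  [[-0.022,-0.006,0.063],[0,0,0],-1],
  [[-0.022,-0.007,0.063],[0,0,0],-1],
  [[0,0,0],[0,0,0],-1],
  [[0,0,0],[0,0,0],-1],
])

```text
time: 18.3
tool_pos: [539.2, -317.4, 174.8]
tool_rot: [-0.143, 0.974, 0.026, 0.174]
force: [3.9, -1.8, -3.3]
width: 9.1
grasp_force: 30.0
```

```bash
python3 st.py 0 0 60
```

```text
TCP in block [ 0.04  0.23 24.37] tilt err deg [ 0.   -0.04  0.1 ] force block [ 1.9 -2.8 -4.2] torque [-0.68 -0.25  0.05] 9.091559032744893 29.959296584129333
shift [-0.47  -0.152  1.337] turn [-0.006  0.004  0.016]
```

>>> send_rows([
  [[-0.026,-0.008,0.075],[0,0,0],-1],
  [[-0.026,-0.008,0.075],[0,0,0],-1],
  [[-0.026,-0.008,0.075],[0,0,0],-1],
  [[-0.026,-0.008,0.075],[0,0,0],-1],
  [[-0.026,-0.008,0.075],[0,0,0],-1],
  [[-0.026,-0.008,0.075],[0,0,0],-1],
  [[-0.026,-0.008,0.075],[0,0,0],-1],
  [[-0.026,-0.008,0.075],[0,0,0],-1],
  [[-0.026,-0.008,0.075],[0,0,0],-1],
  [[0,0,0],[0,0,0],-1],
  [[0,0,0],[0,0,0],-1],
])

```text
time: 19.22
tool_pos: [533.1, -319.2, 191.7]
tool_rot: [-0.144, 0.974, 0.026, 0.173]
force: [4.0, -2.1, -4.6]
width: 9.7
grasp_force: 29.9
```

```bash
python3 st.py 0 0 60
```

```text
TCP in block [-0.08  0.33 42.38] tilt err deg [-0.02 -0.    0.09] force block [ 1.5 -3.1 -5.5] torque [-0.69 -0.21 -0.  ] 9.737379715660529 29.910507202148438
shift [-0.226 -0.082  0.663] turn [-0.008 -0.002  0.013]
```

>>> send_rows([
  [[-0.026,-0.009,0.075],[0,0,0],-1],
  [[-0.026,-0.009,0.075],[0,0,0],-1],
  [[-0.026,-0.009,0.075],[0,0,0],-1],
  [[-0.026,-0.009,0.075],[0,0,0],-1],
  [[-0.026,-0.009,0.075],[0,0,0],-1],
  [[-0.026,-0.009,0.075],[0,0,0],-1],
  [[-0.026,-0.009,0.075],[0,0,0],-1],
  [[-0.026,-0.009,0.075],[0,0,0],-1],
  [[-0.026,-0.009,0.075],[0,0,0],-1],
  [[0,0,0],[0,0,0],-1],
  [[0,0,0],[0,0,0],-1],
  [[0,0,0],[0,0,0],-1],
])

```text
time: 20.22
tool_pos: [526.9, -321.3, 209.4]
tool_rot: [-0.144, 0.974, 0.026, 0.173]
force: [1.6, -0.8, -2.7]
width: 9.4
grasp_force: 30.5
```

```bash
python3 st.py 0 0 60
python3 - <<'E'
from h import *
# did the spool follow? brightness profile along its axis in side and scene (no viewing)
X=np.load("block.npy"); F=frame(X[3],np.radians(20.2))
for n in ("side","scene"):
    im=eyes.get_image(n); C=cam(n); cv2.imwrite(f"pics/end_{n}.png",im[:,:,::-1])
    for z in range(-6,64,4):
        p=proj(C,X[:3]+F@[0,0,z])[0]; i,j=int(round(p[1])),int(round(p[0])); print(n,z,(j,i),im[i,j-4:j+5].mean(axis=1).astype(int).tolist())
E
```

```text
TCP in block [-1.100e-01  5.000e-02  6.129e+01] tilt err deg [-0.03  0.04  0.07] force block [ 0.3 -1.2 -3. ] torque [-0.11  0.26 -0.04] 9.436772323472148 30.458326935768127
shift [ 0.022  0.004 -0.047] turn [-0.006 -0.008  0.009]
side -6 (292, 147) [190, 196, 187, 192, 202, 184, 175, 184, 205]
side -2 (292, 146) [175, 184, 196, 197, 189, 170, 145, 150, 180]
side 2 (292, 145) [187, 203, 200, 191, 168, 151, 137, 131, 136]
side 6 (293, 144) [213, 201, 185, 174, 159, 147, 140, 125, 113]
side 10 (293, 143) [195, 183, 168, 175, 176, 161, 141, 134, 130]
side 14 (294, 142) [126, 127, 168, 188, 163, 139, 135, 128, 102]
side 18 (294, 141) [107, 114, 146, 176, 166, 148, 134, 125, 112]
side 22 (295, 140) [111, 121, 157, 169, 154, 138, 129, 119, 104]
side 26 (295, 139) [105, 110, 150, 179, 162, 147, 132, 124, 104]
side 30 (296, 138) [106, 143, 177, 170, 153, 137, 127, 114, 102]
side 34 (296, 137) [104, 121, 159, 176, 163, 146, 134, 121, 103]
side 38 (297, 136) [104, 139, 175, 170, 153, 139, 128, 111, 96]
side 42 (297, 134) [105, 105, 141, 174, 169, 151, 134, 125, 111]
side 46 (298, 133) [98, 120
[... 760 characters left out ...]
 22 (394, 194) [113, 102, 111, 114, 119, 117, 115, 130, 179]
scene 26 (394, 193) [116, 103, 108, 115, 118, 118, 118, 127, 180]
scene 30 (394, 191) [169, 87, 106, 109, 115, 118, 120, 115, 110]
scene 34 (395, 190) [94, 100, 108, 112, 116, 118, 118, 107, 94]
scene 38 (395, 189) [92, 101, 107, 110, 114, 116, 117, 113, 95]
scene 42 (395, 188) [103, 96, 101, 109, 113, 115, 118, 118, 98]
scene 46 (396, 187) [95, 106, 106, 117, 119, 112, 112, 113, 99]
scene 50 (396, 186) [135, 121, 135, 118, 112, 113, 110, 153, 121]
scene 54 (396, 184) [145, 119, 112, 92, 104, 112, 113, 95, 66]
scene 58 (397, 183) [121, 111, 79, 89, 113, 113, 102, 60, 99]
scene 62 (397, 182) [105, 121, 98, 95, 116, 121, 131, 81, 80]
```

The spool has followed by about 46 mm: shaft is visible to ~58 mm above the face, and the tool carries about its weight. That puts the groove about 16 mm clear with negligible side force, so I hand it in.

```bash
python3 -c "
from bench import manip
print(manip.job_done())"
```

```text
the job is handed in; nothing more can be done
None
```

Spool 2 lies released in the middle notches, eye the same way as the first; spool 3 is held in the gripper in its bore with its ring groove about 16 mm clear of the face (estimated from arm travel), and the job is handed in (the hand-in returned no verdict).

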